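# Bolt the tube rack onto the orbital shaker

### The arm

A 6-joint arm with a two-finger parallel gripper is mounted at the origin on a cart in front of the work surface, level with it; the furniture and walls round the work are solid. World frame = base frame: x ahead of the robot, y to its left, z up, the work surface at z = 0. Lengths are in mm, angles in rad, forces in N, time in s.
With the tool pointing down it reaches from about 350 to 875 mm from the base axis. Payload 4.2 kg.
Tool frame: the origin (TCP) lies midway between the tips of the shut fingers; the grasp point (between the pads) lies 19 mm behind it; y points along the fingers, x is the direction in which the jaws open and shut, and the axes are right-handed (so a half turn about y gives the same grasp; the last joint's range is limited). The gripper opens to 85 mm and grips with 20 to 120 N. Pads are 22 mm wide; open, the fingers measure 114 mm over their backs; the gripper's body (76 mm by 85 mm) begins 54 mm behind the grasp point. The pads swing forward as they close: fully open they stand 13 mm farther back than shut.
Start: joints at [0.259, 0.385, 0.008, 0, -1.194, -0.259], TCP at [624.979, 0.025, 231.312] pointing down, gripper open.
Joint ranges: [-3.14, 3.14], [-1.21, 2.06], [-1.07, 1.41], [-3.16, 2.05], [-2.99, -0.16], [-3.1, 3.1]. Speed limits (rad/s): [2.79, 2.79, 3.14, 3.14, 3.14, 3.14].

### API

Orientations are given as a unit quaternion [x, y, z, w].
In Python, from bench import read_state, get_image, job_done gives the robot as it stands.
- The arm moves only by the tool play_rows, never from a script. Its argument "series" is a list of rows, each a list of 7 numbers: the shift along the tool's x, y, z in m, then the turn, a rotation vector about the tool's x, y, z in rad, then the finger opening in m, from 0 to 0.0854. In form: [[x, y, z, wx, wy, wz, claw], ...]. A call has 1 to 10 rows; each row shifts and turns the pose as measured when the row begins, along the tool's axes as they then stand; what a row does not reach is not made up. A row lasts 1/10 s, in which the tool goes at most 50 mm and 8.59 degrees, less where a joint would pass 70% of its speed; a pose out of reach is approached as far as the arm can. A call with a gripper value outside its range is refused whole. The fingers move at their own pace and stop on an object; the grip force is fixed at half the most. Time passes only in rows, so rows that do not move let the fingers close. It gives the time, the measured TCP pose, the force and the opening at its end, in the units of the state.
- read_state(): the state, without advancing time (a new reading comes with each control period).
- get_image(name): name is "scene" or "side" or "wrist"; returns a dict with "color" (400x640x3 uint8, red, green, blue), "intrinsics" (3x3 intrinsics, pixels), "origin" and "orientation" of the camera in the world. Camera axes: x right, y down, z forward; pixel columns grow to the right and rows downward; lengths in mm; the calibration is good to about 2 mm. A picture is of the moment at which its call begins. There is no depth.
- job_done(): hands the job in, once; it reports no verdict.
The state is a dict: "clock": time; "joints": joint angles; "joint_vel": joint speeds; "joint_efforts": joint torques, N m; "position": TCP position; "ee_rot": TCP orientation; "contact_force": force on the tool from outside, world axes, zero at the start; "wrist_torque": the same for the moment, N m; "gripper_width": finger opening in mm.
Only numpy, scipy, OpenCV 4.12 (cv2) and the standard library are available. Lean on these libraries where they do the work, as an engineer would, in place of code of your own. Each camera call takes 0.05 s, during which the arm holds its last target. There are 200 camera calls.

### The job

Make the tube rack ready for a shaking run. With the fingertips push the rack along its guides until it is fully home against the back stop of the shaker, then hold the bolt's spring catch down with one fingertip while the other slides the bolt fully across the front of the rack, and let go so that the catch springs up and locks the bolt there. Only push and press: do not pick the rack up, and leave the things standing around the shaker where they are.

Things in the scene. Friction and masses are not known exactly. Their poses are not given: they have to be found in the camera images.
- shaker: Orbital shaker, fixed: white housing, flat grey platform 304 x 290 mm, its top 70 mm above the table. Origin on the table under it; x is the way the rack is pushed home (away from the robot), y left, z up. The rack's nest is on its left half; the bolt unit, on the right front corner, is nowhere higher than 44 mm above the platform but for the catch pad and the bolt's tab.
- rack: White three-tier test-tube rack, 218 x 112 x 84 mm, about 0.3 kg, with capped tubes fast in its far part; loose, between two side guides (2.5 mm play each side). Origin: centre of its underside, x along its length towards the back stop. It starts 22 to 38 mm short of home, in the bolt's way; home (against the stop) is x = 24, y = 35 mm in the shaker's frame. It slides under about 3 N.
- rack_front (a point): Centre of the rack's near end face (74 mm wide, upright, the face to push on), 38 mm above the platform. It travels with the rack and is at x = -85 mm in the shaker's frame when home, 3 mm behind the bolt's path.
- bolt_tab (a point): Centre of the top of the bolt's upright finger tab, 75 mm above the platform: a steel plate 16 mm wide (shaker x), 8 mm thick (shaker y), free from 44 mm above the platform upwards. It is pushed towards the shaker's +y, on its -y face, and travels with the bolt, a square bar lying along y under it.
- bolt (a joint): Travel of the bolt in m along the shaker's +y: 0 = drawn back (start), 0.036 = fully across the front of the rack, against its own stop. It slides with about 2 N. The catch's tooth in a notch under it blocks it at both ends of the travel unless the catch is pressed.
- catch_pad (a point): Centre of the top of the catch's black pad, 56 mm above the platform when up. The pad is 22 mm (shaker x) by 80 mm (shaker y), level; it does not move along with the bolt, so a fingertip slides along it. Its centre line runs 45 mm nearer the robot (shaker -x) than the tab's.
- catch (a joint): How far the catch pad is pressed straight down in m: 0 = up (spring 2.4 N), 0.009 = fully down (6 N, then a hard stop). The bolt is free only while it is above about 0.005; it can come back to 0 only when the bolt stands at either end of its travel.
- beaker: Clear plastic beaker, 57 mm wide, 70 mm high, beside the shaker on the left; loose, leave alone. Origin: centre of its underside.
- oil_bottle: Small white bottle with a cap, 40 mm wide, 80 mm high, beside the shaker on the left; loose, leave alone. Origin: centre of its underside.
- timer: Bench timer lying on its back, 66 x 60 x 20 mm, in front of the shaker; loose, leave alone. Origin: centre of its underside.

How it is judged (in metres and radians):
On the way, in this order (a step that is already met when the one before it is completed fails the run):
1. the rack is pushed home against the back stop, the bolt still drawn back (x of rack in the frame of shaker above 0.02 m and value of joint bolt below 0.004 m), for 0.1 s.
2. the bolt is on its way across while a finger holds the catch down (value of joint bolt between 0.006 and 0.03 m and value of joint catch above 0.0045 m and contact force between the fingers and catch above 0.5 N), for 0.03 s.
At the end, for the whole second after the job is handed in: The bolt is at least 33 mm across (of 36), the catch is up again (within 1.5 mm), so that the bolt is locked, and the rack stands flat and at rest in its nest within 4 mm of home (value of joint bolt above 0.033 m and value of joint catch below 0.0015 m and x of rack in the frame of shaker above 0.02 m and z of rack in the frame of shaker below 0.074 m and angle between rack's own z axis and vertical below 0.05 rad and linear speed of rack below 0.01 m/s); the robot touches nothing.
It fails at once if the rack is lifted or tipped (z of rack in the frame of shaker above 0.08 m or angle between rack's own z axis and vertical above 0.15 rad).
It fails at once if a bystander (beaker, bottle or timer) is moved more than 20 mm or knocked over (distance of any of beaker, oil_bottle, timer from where it was at the start of the episode above 0.02 m or angle between any of beaker, oil_bottle's own z axis and vertical above 0.5 rad).
It also fails if it takes over 48 s, if anything falls off the work surface, if the arm or the gripper's body presses on something with over 40 N, if the wrist force passes 120 N, or if a joint passes its speed limit or range.

## Working session

There is one attempt and no reset: what is moved stays moved. The work goes in short steps, Python scripts to look and compute and a tool call to move; the robot and the scene stay as the last step left them, time stands still between calls to the robot, and variables do not carry over. Pictures are saved under pics/ and viewed, about 8 in all and at most 12, crops included, and the job is handed in when it is done.

Besides the shell and the picture viewer there is one more tool, called after "Emit:" in YAML: its name, and indented under it one key for each argument. play_rows: Moves the arm, as the interface text tells. Its arguments: {"type":"object","properties":{"series":{"type":"array","items":{"type":"array","items":{"type":"number"}}}},"required":["series"]}

```bash
mkdir -p pics; python3 - <<'E'
from bench import *
import cv2,numpy as np
s=read_state();print(s)
for n in ["scene","side","wrist"]:
    d=get_image(n);cv2.imwrite(f"pics/{n}0.png",d["color"][:,:,::-1]);np.savez(f"pics/{n}0.npz",K=d["intrinsics"],o=d["origin"],q=d["orientation"]);print(n,d["intrinsics"],d["origin"],d["orientation"])
E
```

```text
{'clock': 0.0, 'joints': array([ 2.58606346e-01,  3.85545911e-01,  6.62994105e-03, -5.01754922e-04,
       -1.19401972e+00, -2.58598979e-01]), 'joint_vel': array([-0.00021386,  0.00133193, -0.00028337, -0.0005375 ,  0.00029422,
       -0.00125589]), 'joint_efforts': array([-9.55001960e-04, -3.92286408e+01,  1.88399577e+01,  4.18616563e+00,
       -4.72148502e-03,  8.27910434e-07]), 'position': array([6.24410331e+02, 2.22889486e-02, 2.30229225e+02]), 'ee_rot': array([ 0.00071055, -0.70707233,  0.70714038,  0.00083623]), 'contact_force': array([-0.93292033,  0.50086998,  0.86602415]), 'wrist_torque': array([ 0.03928243,  0.07277535, -0.00858662]), 'gripper_width': 85.08051355560376}
scene [[414.85032396   0.         323.45658995]
 [  0.         414.85032396 201.61223932]
 [  0.           0.           1.        ]] [ 115.06135038 -664.1726053   596.6144416 ] [ 0.84236332 -0.22967508  0.1241323  -0.47144944]
side [[488.01485304   0.         319.11670962]
 [  0.         488.01485304 200.22742707]
 [  0.           0.           1.        ]] [267.7810297  910.29433034 741.82870717] [-0.13252015  0.87485333 -0.46171111  0.06239326]
wrist [[312.24606606   0.         320.81536462]
 [  0.         312.24606606 197.82228172]
 [  0.           0.           1.        ]] [626.02998231 -77.16284433 373.61390778] [ 1.99820918e-04  9.88271553e-01  1.52702617e-01 -1.09905563e-03]
```

View pics/scene0.png

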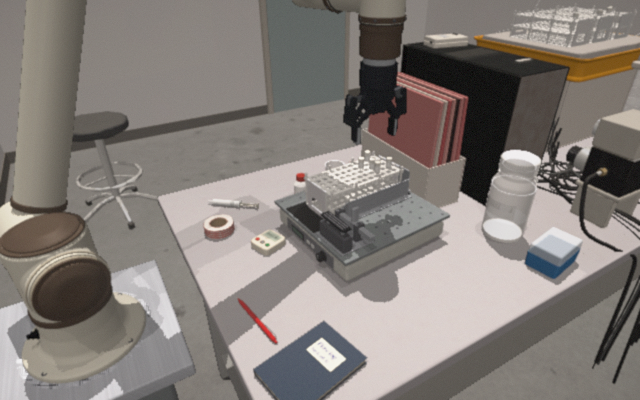

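View pics/side0.png

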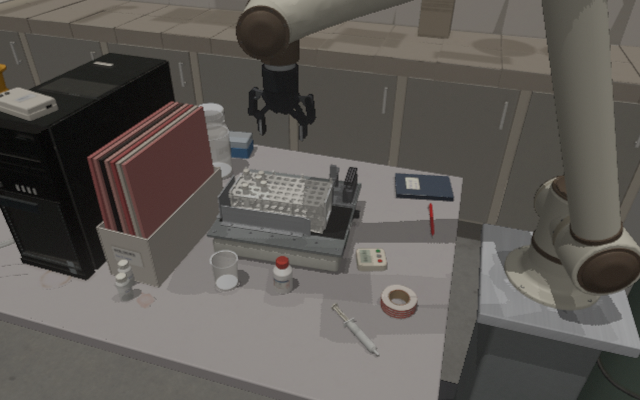

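View pics/wrist0.png

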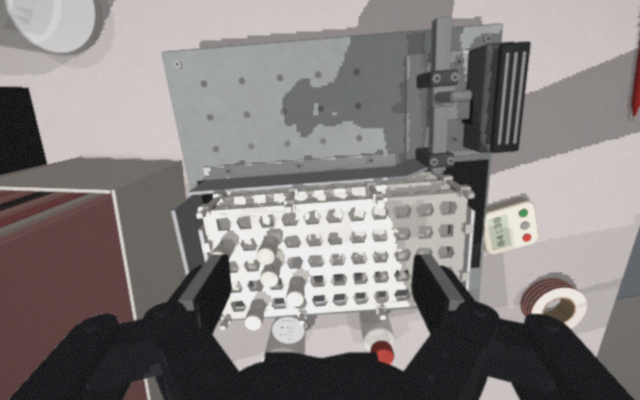

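```bash
cat > h.py <<'E'
import numpy as np
from scipy.spatial.transform import Rotation as R
def px(f,u,v,z):
    d=np.load(f"pics/{f}.npz");r=R.from_quat(d["q"]).apply(np.linalg.inv(d["K"])@[u,v,1]);o=d["o"]
    return o+r*(z-o[2])/r[2]
def proj(f,p):
    d=np.load(f"pics/{f}.npz");c=R.from_quat(d["q"]).inv().apply(np.array(p)-d["o"]);c=d["K"]@c;return c[:2]/c[2]
E
python3 - <<'E'
from h import *
import cv2
im=cv2.imread("pics/wrist0.png")[10:180,390:550]
cv2.imwrite("pics/w0c.png",cv2.resize(im,None,fx=3.5,fy=3.5,interpolation=cv2.INTER_CUBIC))
P=lambda u,v,z:print((u,v,z),px("wrist0",u,v,z).round(1))
for a in [(163,52,70),(501,24,70),(503,42,126),(530,42,126),(492,150,126),(519,150,126),(455,97,145),(472,97,145)]:P(*a)
E
```

```text
(163, 52, 70) [ 765.4 -116.9   70. ]
(501, 24, 70) [ 468.9 -139.2   70. ]
(503, 42, 126) [ 494.5 -116.2  126. ]
(530, 42, 126) [ 475.  -116.2  126. ]
(492, 150, 126) [489.5 -38.5 126. ]
(519, 150, 126) [468.  -38.5 126. ]
(455, 97, 145) [531.9 -78.5 145. ]
(472, 97, 145) [520.1 -78.5 145. ]
```

View pics/w0c.png

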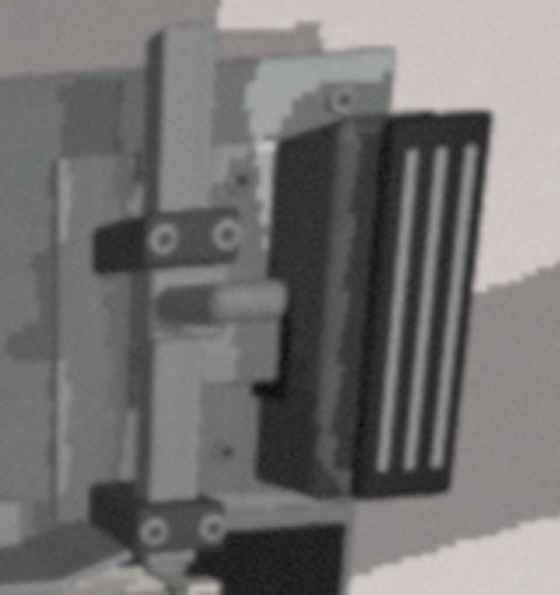

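```bash
python3 - <<'E'
from h import *
import cv2
a=cv2.imread("pics/wrist0.png")[145:300,390:520]
b=cv2.imread("pics/side0.png")[140:280,200:380]
c=cv2.imread("pics/scene0.png")[140:280,265:455]
f=lambda i:cv2.resize(i,(400,int(i.shape[0]*400/i.shape[1])),interpolation=cv2.INTER_CUBIC)
a,b,c=map(f,(a,b,c));print(a.shape,b.shape,c.shape)
r=np.vstack([b,c])[:600];o=np.zeros((max(len(a),len(r)),800,3),np.uint8);o[:len(a),:400]=a;o[:len(r),400:]=r
cv2.imwrite("pics/m.png",o[:600])
P=lambda u,v,z:print((u,v,z),px("wrist0",u,v,z).round(1))
for a in [(461.4,96,145),(500,42.9,126),(530,42.3,126),(491.4,152,126),(518,150,126),(470,188,154),(470,262,154),(205,200,154)]:P(*a)
E
```

```text
(476, 400, 3) (311, 400, 3) (294, 400, 3)
(461.4, 96, 145) [527.6 -79.1 145. ]
(500, 42.9, 126) [ 496.5 -115.6  126. ]
(530, 42.3, 126) [ 475. -116.  126.]
(491.4, 152, 126) [489.7 -36.9 126. ]
(518, 150, 126) [468.8 -38.5 126. ]
(470, 188, 154) [516.4 -15.1 154. ]
(470, 262, 154) [507.7  45.6 154. ]
(205, 200, 154) [711.1  -6.  154. ]
```

View pics/m.png

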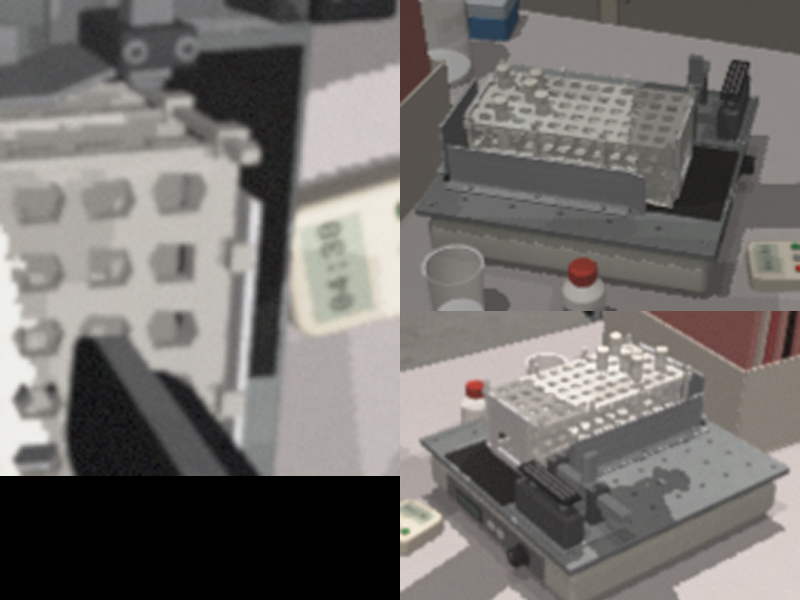

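Emit:
play_rows:
  series:
    - [0,0,0,0,-0.075,0,0]
    - [0.03,0,-0.01,0,0,0,0]
    - [0.03,0,-0.01,0,0,0,0]
    - [0.03,0,-0.01,0,0,0,0]
    - [0.03,0,-0.01,0,0,0,0]
    - [0.03,0,-0.01,0,0,0,0]
    - [0.02,0,-0.005,0,0,0,0]
    - [0,0,0,0,0,0,0]

```text
clock: 0.95
position: [442.8, 41.9, 226.2]
ee_rot: [0.03, -0.706, 0.707, -0.023]
contact_force: [0.3, 0.0, 0.7]
gripper_width: -0.1
```

```bash
cat >> h.py <<'E'
def snap(n,f):
    from bench import get_image
    import cv2
    d=get_image(n);cv2.imwrite(f"pics/{f}.png",d["color"][:,:,::-1]);np.savez(f"pics/{f}.npz",K=d["intrinsics"],o=d["origin"],q=d["orientation"])
def st():
    from bench import read_state
    s=read_state();print(round(s["clock"],2),s["position"].round(1),"F",s["contact_force"].round(1),"w",round(s["gripper_width"],1));print(R.from_quat(s["ee_rot"]).as_matrix().round(3))
E
python3 -c "
from h import *
st();snap('wrist','wrist1')"
```

```text
0.95 [442.8  41.9 226.2] F [0.3 0.  0.7] w -0.1
[[-0.997 -0.01   0.076]
 [-0.076 -0.001 -0.997]
 [ 0.01  -1.     0.001]]
```

View pics/wrist1.png

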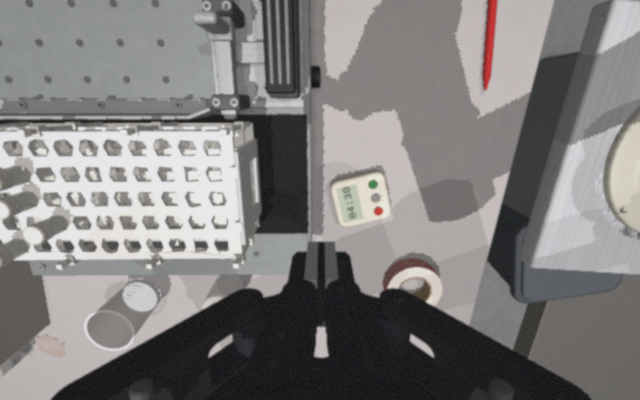

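```bash
python3 - <<'E'
from h import *
from bench import read_state
s=read_state();p=s["position"];c,sn=np.cos(.076),np.sin(.076)
def P(n,u,v,z):
    q=px("wrist1",u,v,z);d=q-p;print(n,q.round(1),"rel tcp xs,ys:",round(c*d[0]+sn*d[1],1),round(-sn*d[0]+c*d[1],1))
P("face top-right",258,140,108);P("face left",258,232,108);P("face top z150",240,190,150);P("platform front edge",310,150,70)
P("platform near corner left",310,240,70);P("pad nearR",298,92,126);P("pad farR",270,92,126)
P("rack right top",200,123,150);P("rack left top",200,258,150)
P("guideL",250,275,70)
print(proj("wrist1",p))
E
```

```text
face top-right [498.1   1.1 108. ] rel tcp xs,ys: 50.8 -44.9
face left [496.8  84.  108. ] rel tcp xs,ys: 55.8 37.8
face top z150 [503.1  32.5 150. ] rel tcp xs,ys: 58.1 -14.0
platform front edge [455.1  12.1  70. ] rel tcp xs,ys: 8.7 -30.7
platform near corner left [449.  106.5  70. ] rel tcp xs,ys: 9.7 63.9
pad nearR [466.1 -38.8 126. ] rel tcp xs,ys: 15.8 -82.2
pad farR [486.6 -37.2 126. ] rel tcp xs,ys: 36.4 -82.2
rack right top [530.2 -13.3 150. ] rel tcp xs,ys: 81.7 -61.7
rack left top [534.3  90.2 150. ] rel tcp xs,ys: 93.6 41.2
guideL [511.3 152.8  70. ] rel tcp xs,ys: 75.5 105.3
[320.66241929 257.32982291]
```

Emit:
play_rows:
  series:
    - [0,0.035,0.006,0,0,0.01,0]
    - [0,0.035,0,0,0,0,0]
    - [0,0.03,0,0,0,0,0]
    - [0,0.02,0,0,0,0,0]
    - [-0.015,0,0,0,0,0,0]
    - [-0.01,0,0,0,0,0,0]
    - [0,0,0,0,0,0,0]

```text
clock: 1.7
position: [478.7, 38.1, 102.5]
ee_rot: [0.023, -0.707, 0.707, -0.029]
contact_force: [1.0, -0.6, 0.3]
gripper_width: 0.3
```

```bash
python3 -c "
from h import *
st()"
```

```text
1.7 [478.7  38.1 102.5] F [ 1.  -0.6  0.3] w 0.3
[[-0.997  0.008  0.074]
 [-0.074  0.    -0.997]
 [-0.008 -1.     0.001]]
```

Emit:
play_rows:
  series:
    - [-0.005,0,0,0,0,0,0]
    - [-0.005,0,0,0,0,0,0]
    - [-0.005,0,0,0,0,0,0]
    - [0,0,0,0,0,0,0]

```text
clock: 2.1
position: [493.2, 38.4, 103.0]
ee_rot: [0.024, -0.706, 0.707, -0.027]
contact_force: [0.7, -0.6, -0.9]
gripper_width: -0.1
```

Emit:
play_rows:
  series:
    - [-0.005,0,0,0,0,0,0]
    - [-0.005,0,0,0,0,0,0]
    - [-0.003,0,0,0,0,0,0]

```text
clock: 2.4
position: [505.6, 39.1, 103.4]
ee_rot: [0.025, -0.706, 0.707, -0.027]
contact_force: [-2.6, 0.1, 1.3]
gripper_width: -0.0
```

```bash
python3 -c "
from h import *
st();snap('wrist','wrist2');snap('side','side2');snap('scene','scene2')
import cv2
a=cv2.imread('pics/side2.png')[130:290,190:400];b=cv2.imread('pics/wrist2.png')
a=cv2.resize(a,(525,400),interpolation=cv2.INTER_CUBIC)
cv2.imwrite('pics/m2.png',cv2.resize(np.hstack([a,b[:,100:450]]),(800,366)))"
```

```text
2.4 [505.6  39.1 103.4] F [-2.6  0.1  1.3] w -0.0
[[-0.997  0.003  0.073]
 [-0.073 -0.001 -0.997]
 [-0.003 -1.     0.001]]
```

View pics/m2.png

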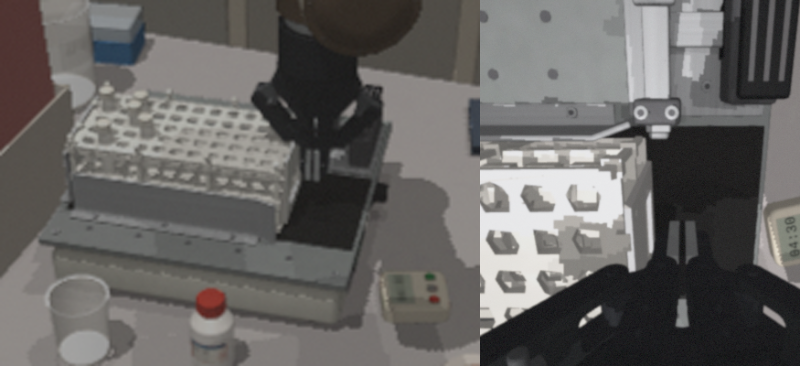

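Emit:
play_rows:
  series:
    - [-0.004,0,0,0,0,0,0]
    - [-0.004,0,0,0,0,0,0]
    - [-0.004,0,0,0,0,0,0]

```text
clock: 2.85
position: [506.1, 38.8, 103.5]
ee_rot: [0.033, -0.705, 0.708, -0.018]
contact_force: [-17.0, 4.5, 13.8]
gripper_width: -0.1
```

Emit:
play_rows:
  series:
    - [-0.003,0,0,0,0,0,0]
    - [-0.003,0,0,0,0,0,0]

```text
clock: 3.05
position: [505.5, 38.9, 104.0]
ee_rot: [0.038, -0.705, 0.708, -0.013]
contact_force: [-11.5, 2.8, 8.2]
gripper_width: -0.1
```

Emit:
play_rows:
  series:
    - [0.015,0,0,0,0,0,0]
    - [0.03,0,0,0,0,0,0]
    - [0,0,0,0,0.13,0,0]
    - [0,0,0,0,0.14,0,0]
    - [0,0,0,0,0.14,0,0]
    - [0,0,0,0,0.14,0,0]
    - [0,0,0,0,0.14,0,0]
    - [0,0,0,0,0.14,0,0]
    - [0,0,0,0,0.14,0,0]
    - [0,0,0,0,0.14,0,0]

```text
clock: 4.05
position: [469.4, 39.9, 108.8]
ee_rot: [-0.359, -0.605, 0.608, 0.367]
contact_force: [0.2, 0.1, -0.7]
gripper_width: -0.1
```

Emit:
play_rows:
  series:
    - [0,0,0,0,0.14,0,0]
    - [0,0,0,0,0.14,0,0]
    - [0,0,0,0,0.14,0,0]
    - [0,0,0,0,0,0,0]

```text
clock: 4.45
position: [474.0, 41.6, 110.1]
ee_rot: [0.484, 0.515, -0.513, -0.487]
contact_force: [0.3, -0.0, 0.1]
gripper_width: 0.1
```

```bash
python3 -c "
from h import *
st()"
```

```text
4.45 [474.   41.6 110.1] F [ 0.3 -0.   0.1] w 0.1
[[-0.056 -0.001 -0.998]
 [ 0.998  0.005 -0.056]
 [ 0.005 -1.     0.   ]]
```

Emit:
play_rows:
  series:
    - [-0.003,0.008,0,0,-0.02,0,0]
    - [0,0,-0.005,0,0,0,0]
    - [0,0,-0.005,0,0,0,0]
    - [0,0,-0.005,0,0,0,0]

```text
clock: 4.85
position: [491.1, 40.1, 101.5]
ee_rot: [0.477, 0.523, -0.519, -0.479]
contact_force: [-0.5, -0.3, 0.2]
gripper_width: -0.4
```

Emit:
play_rows:
  series:
    - [0,0,-0.005,0,0,0,0]
    - [0,0,-0.005,0,0,0,0]
    - [0,0,-0.005,0,0,0,0]

```text
clock: 5.15
position: [508.1, 41.6, 101.5]
ee_rot: [0.477, 0.523, -0.519, -0.479]
contact_force: [-0.7, -0.2, 0.7]
gripper_width: 0.2
```

Emit:
play_rows:
  series:
    - [0,0,-0.004,0,0,0,0]
    - [0,0,-0.004,0,0,0,0]

```text
clock: 5.35
position: [512.9, 41.3, 100.6]
ee_rot: [-0.475, -0.52, 0.522, 0.481]
contact_force: [-13.9, 0.6, 5.7]
gripper_width: -0.1
```

Emit:
play_rows:
  series:
    - [0,0,-0.004,0,0,0,0]
    - [0,0,-0.004,0,0,0,0]

```text
clock: 5.55
position: [511.7, 39.4, 98.2]
ee_rot: [-0.472, -0.513, 0.528, 0.486]
contact_force: [-9.4, 0.1, 4.3]
gripper_width: 0.3
```

Emit:
play_rows:
  series:
    - [0,0,0.02,0,0,0,0]
    - [0,-0.04,0.02,0,0,0,0]
    - [0,-0.05,0,0,0,0,0]
    - [0,-0.03,0,0,0,0,0]
    - [0,0,0,0,0,0,0]

```text
clock: 6.05
position: [473.4, 35.5, 221.8]
ee_rot: [-0.471, -0.51, 0.53, 0.487]
contact_force: [1.3, -0.3, -1.1]
gripper_width: 0.1
```

```bash
python3 -c "
from h import *
st();snap('wrist','wrist3');snap('side','side3');snap('scene','scene3')
import cv2
a=cv2.imread('pics/side3.png')[150:270,200:380];b=cv2.imread('pics/wrist3.png');c=cv2.imread('pics/scene3.png')[140:280,265:455]
a=cv2.resize(a,(360,240),interpolation=cv2.INTER_CUBIC);c=cv2.resize(c,(440,240))
cv2.imwrite('pics/m3.png',np.vstack([np.hstack([a,c]),np.hstack([b[50:400],np.zeros((350,160,3),np.uint8)])]))"
```

```text
6.05 [473.4  35.5 221.8] F [ 1.3 -0.3 -1.1] w 0.1
[[-0.083 -0.036 -0.996]
 [ 0.997 -0.005 -0.083]
 [-0.002 -0.999  0.036]]
```

View pics/m3.png

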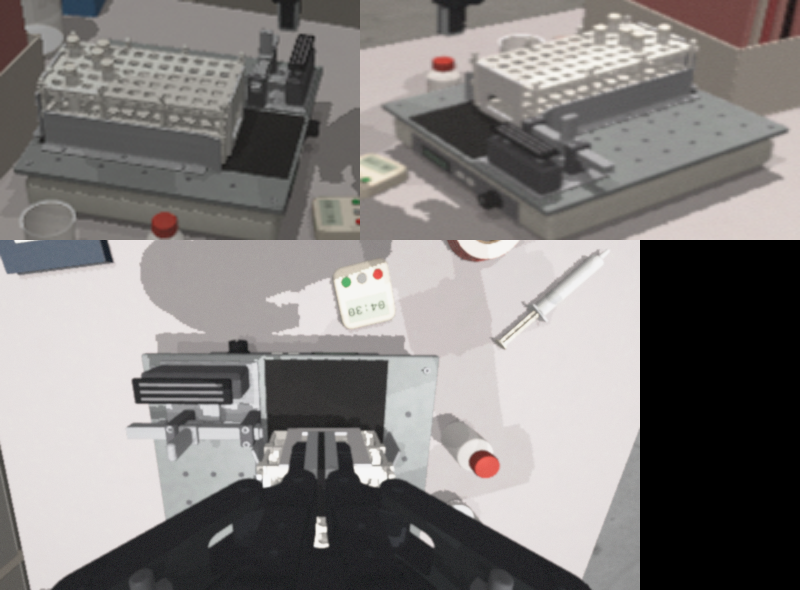

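```bash
python3 -c "
from h import *
import cv2
a=cv2.imread('pics/side3.png')[170:260,290:370];b=cv2.imread('pics/wrist3.png')[155:260,120:450]
a=cv2.resize(a,(267,300),interpolation=cv2.INTER_CUBIC)
e=cv2.imread('pics/side0.png')[170:260,290:370];e=cv2.resize(e,(267,300),interpolation=cv2.INTER_CUBIC)
t=np.zeros((300,800,3),np.uint8);t[:,:267]=e;t[:,267:534]=a
b=cv2.resize(b,(800,255),interpolation=cv2.INTER_CUBIC)
cv2.imwrite('pics/m4.png',np.vstack([t,b]))"
```

```text
(no output)
```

View pics/m4.png

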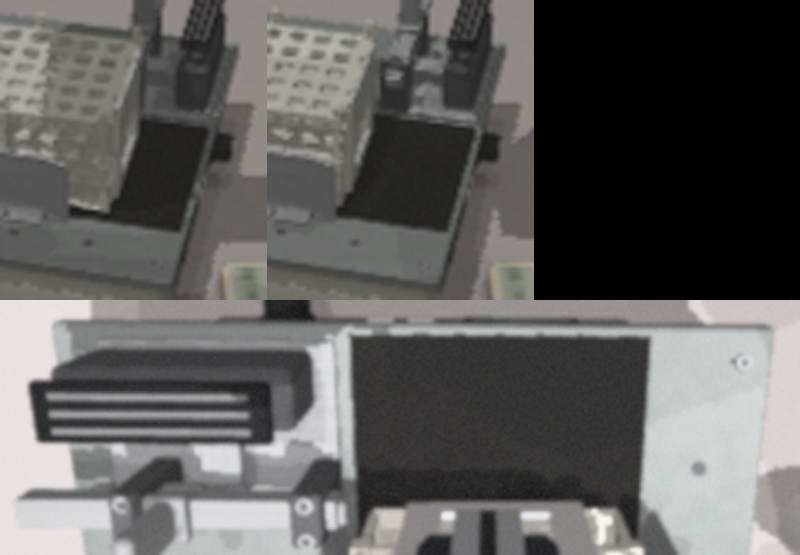

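```bash
python3 - <<'E'
from h import *
c,sn=np.cos(.076),np.sin(.076)
def L(f,u,v,z):
    q=px(f,u,v,z);return q.round(1),"xs",round(c*q[0]+sn*q[1],1),"ys",round(-sn*q[0]+c*q[1],1)
print(L("side0",290+110/3.33,170+210/3.33,72));print(L("side3",290+79/3.33,170+207/3.33,72))
print("front corner left side3",L("side3",290+(443-267)/3.33,170+284/3.33,70), "side0",L("side0",290+175/3.33,170+287/3.33,70))
g=lambda u,v,z:L("wrist3",120+u/2.424,155+(v-300)/2.429,z)
print("front edge",g(400,322,70),g(700,325,70));print("cornerR",g(55,322,70),"cornerL",g(770,327,70))
print("pad",g(32,382,126),g(268,381,126),g(40,441,126),g(272,440,126))
print("rack face low, z~75:",g(400,508,72), g(500,505,150))
E
```

```text
(array([496.5,  93.6,  72. ]), 'xs', np.float64(502.2), 'ys', np.float64(55.7))
(array([517.1,  96.8,  72. ]), 'xs', np.float64(522.9), 'ys', np.float64(57.3))
front corner left side3 (array([436.5, 150.3,  70. ]), 'xs', np.float64(446.7), 'ys', np.float64(116.7)) side0 (array([436.4, 153.2,  70. ]), 'xs', np.float64(446.8), 'ys', np.float64(119.6))
front edge (array([454.4,  -0.9,  70. ]), 'xs', np.float64(453.1), 'ys', np.float64(-35.4)) (array([445.8, 117.8,  70. ]), 'xs', np.float64(453.4), 'ys', np.float64(83.6))
cornerR (array([ 465.8, -137.1,   70. ]), 'xs', np.float64(454.0), 'ys', np.float64(-172.1)) cornerL (array([444.3, 145.6,  70. ]), 'xs', np.float64(454.0), 'ys', np.float64(111.5))
pad (array([ 474.6, -114.7,  126. ]), 'xs', np.float64(464.5), 'ys', np.float64(-150.4)) (array([467.9, -37.4, 126. ]), 'xs', np.float64(463.7), 'ys', np.float64(-72.8)) (array([ 495. , -113.6,  126. ]), 'xs', np.float64(484.9), 'ys', np.float64(-150.8)) (array([488.1, -35.9, 126. ]), 'xs', np.float64(484.0), 'ys', np.float64(-72.9))
rack face low, z~75: (array([532.8,   3.5,  72. ]), 'xs', np.float64(531.5), 'ys', np.float64(-37.0)) (array([495. ,  41.1, 150. ]), 'xs', np.float64(496.7), 'ys', np.float64(3.4))
```

Emit:
play_rows:
  series:
    - [0.002,0,0,-0.12,0,0,0]
    - [0,0.04,0,0,0,0,0]
    - [0,0.04,0,0,0,0,0]
    - [0,0.035,0,0,0,0,0]
    - [0,0,0,0,0,0,0]

```text
clock: 6.7
position: [476.0, 35.8, 94.2]
ee_rot: [0.497, 0.537, -0.502, -0.461]
contact_force: [-0.5, -1.2, -0.0]
gripper_width: 0.0
```

```bash
python3 -c "
from h import *
st()"
```

```text
6.7 [476.   35.8  94.2] F [-0.5 -1.2 -0. ] w 0.0
[[-0.081  0.071 -0.994]
 [ 0.997  0.001 -0.081]
 [-0.005 -0.997 -0.071]]
```

Emit:
play_rows:
  series:
    - [0,0,-0.01,0,0,0,0]
    - [0,0,-0.01,0,0,0,0]
    - [0,0,-0.006,0,0,0,0]

```text
clock: 7.0
position: [504.2, 38.1, 97.1]
ee_rot: [0.497, 0.537, -0.503, -0.46]
contact_force: [-0.7, 0.3, 0.5]
gripper_width: 0.3
```

Emit:
play_rows:
  series:
    - [0,0,-0.004,0,0,0,0]
    - [0,0,-0.004,0,0,0,0]

```text
clock: 7.2
position: [515.3, 39.5, 100.1]
ee_rot: [0.498, 0.538, -0.501, -0.459]
contact_force: [-0.8, -0.4, 0.2]
gripper_width: 0.0
```

Emit:
play_rows:
  series:
    - [0,0,-0.006,0,0,0,0]
    - [0,0,-0.006,0,0,0,0]

```text
clock: 7.4
position: [515.5, 37.4, 98.7]
ee_rot: [0.494, 0.529, -0.508, -0.467]
contact_force: [-14.4, -0.5, 3.4]
gripper_width: -0.1
```

Emit:
play_rows:
  series:
    - [0,0,0.03,0,0,0,0]
    - [0,-0.04,0.02,0,0,0,0.031]
    - [0,-0.05,0,0,0,0,0.031]
    - [0,-0.03,0,0.05,0,0,0.031]
    - [0,0,0,0,-0.14,0,0.031]
    - [0,0,0,0,-0.14,0,0.031]
    - [0,0,0,0,-0.14,0,0.031]
    - [0,0,0,0,-0.14,0,0.031]
    - [0,0,0,0,-0.14,0,0.031]
    - [0,0,0,0,-0.14,0,0.031]

```text
clock: 8.4
position: [458.0, 33.5, 226.5]
ee_rot: [-0.217, -0.672, 0.674, 0.214]
contact_force: [0.1, 0.5, 0.7]
gripper_width: 31.1
```

Emit:
play_rows:
  series:
    - [0,0,0,0,-0.14,0,0.031]
    - [0,0,0,0,-0.14,0,0.031]
    - [0,0,0,0,-0.14,0,0.031]
    - [0,0,0,0,-0.14,0,0.031]
    - [0,0,0,0,0,0,0.031]

```text
clock: 8.9
position: [458.6, 33.5, 229.6]
ee_rot: [-0.016, -0.706, 0.707, 0.01]
contact_force: [-0.8, -0.5, -0.0]
gripper_width: 30.6
```

```bash
python3 -c "
from h import *
st()"
```

```text
8.9 [458.6  33.5 229.6] F [-0.8 -0.5 -0. ] w 30.6
[[-0.999  0.009 -0.036]
 [ 0.036 -0.002 -0.999]
 [-0.009 -1.     0.001]]
```

Emit:
play_rows:
  series:
    - [0,0,0,0,-0.112,0.09,0.031]
    - [-0.018,0,0.04,0,0,0,0.031]
    - [-0.018,0,0.04,0,0,0,0.031]
    - [0,0,0.04,0,0,0,0.031]
    - [0,0,0.01,0,0,0,0.031]
    - [0,0,0,0,0,0,0.031]

```text
clock: 9.5
position: [504.3, -94.5, 234.7]
ee_rot: [-0.011, -0.705, 0.707, -0.061]
contact_force: [-0.8, 0.7, 0.5]
gripper_width: 30.9
```

```bash
python3 -c "
from h import *
st()
from bench import read_state
p=read_state()['position'];print('xs',.997*p[0]+.076*p[1],'ys',-.076*p[0]+.997*p[1])"
```

```text
9.5 [504.3 -94.5 234.7] F [-0.8  0.7  0.5] w 30.9
[[-0.992  0.102  0.071]
 [-0.071  0.001 -0.997]
 [-0.102 -0.995  0.006]]
xs 495.5937077798358 ys -132.54864369902805
```

Emit:
play_rows:
  series:
    - [0.006,0,0.008,0,0,0,0.031]
    - [0,0.03,0,0,0,0,0.031]
    - [0,0.03,0,0,0,0,0.031]
    - [0,0.02,0,0,0,0,0.031]
    - [0,0,0,0,0,0,0.031]

```text
clock: 10.0
position: [506.3, -100.7, 154.7]
ee_rot: [-0.013, -0.705, 0.706, -0.063]
contact_force: [-0.4, 0.6, -0.5]
gripper_width: 31.3
```

```bash
python3 -c "
from h import *
st()
from bench import read_state
p=read_state()['position'];print('xs',.997*p[0]+.076*p[1],'ys',-.076*p[0]+.997*p[1])
snap('wrist','wrist5');snap('scene','scene5');snap('side','side5')
import cv2
a=cv2.imread('pics/wrist5.png')[0:300,140:500]
b=cv2.imread('pics/scene5.png')[150:280,280:420];c=cv2.imread('pics/side5.png')[110:240,280:420]
f=lambda i:cv2.resize(i,(323,300),interpolation=cv2.INTER_CUBIC)
cv2.imwrite('pics/m5.png',np.hstack([cv2.resize(a,(470,600))[:,:], np.vstack([f(b),f(c)])]))
"
```

```text
10.0 [ 506.3 -100.7  154.7] F [-0.4  0.6 -0.5] w 31.3
[[-0.992  0.107  0.07 ]
 [-0.07   0.003 -0.998]
 [-0.107 -0.994  0.005]]
xs 497.15139663257924 ys -138.83344154029223
```

View pics/m5.png

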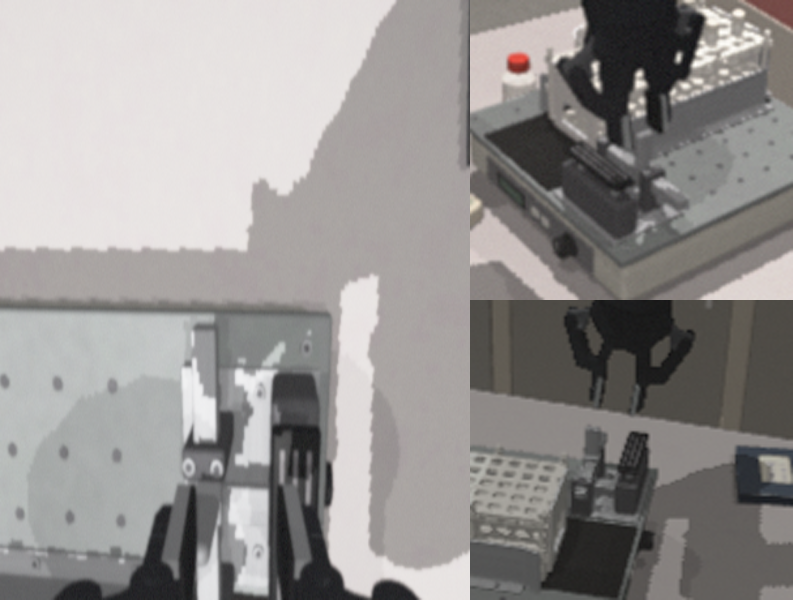

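```bash
python3 - <<'E'
from h import *
from bench import read_state
s=read_state();p=s['position'];M=R.from_quat(s['ee_rot']).as_matrix()
W=lambda xs,ys,z:np.array([.997*xs-.076*ys,.076*xs+.997*ys,z])
C=lambda q:((np.array(q)-[140,0])*[470/360,2]).round(0)
for n,q in dict(tab=W(520,-119,145),pad1=W(464,-152,126),pad2=W(485,-152,126),pad3=W(464,-74,126),tcp=p,f1=p+M@[22.5,-3,0],f2=p+M@[-22.5,-3,0],f1e=p+M@[22.5,-3,11],f2e=p+M@[-22.5,-3,11]).items():print(n,C(proj("wrist5",q)),proj("scene5",q).round(),((proj("scene5",q)-[280,150])*2.307+[470,0]).round())
E
```

```text
tab [190. 558.] [355. 206.] [644. 130.]
pad1 [321. 432.] [343. 231.] [615. 187.]
pad2 [273. 429.] [351. 228.] [635. 179.]
pad3 [312. 657.] [320. 213.] [563. 146.]
tcp [231. 520.] [354. 208.] [640. 135.]
f1 [291. 525.] [345. 212.] [619. 143.]
f2 [172. 526.] [363. 203.] [661. 121.]
f1e [292. 485.] [348. 214.] [627. 149.]
f2e [170. 486.] [366. 205.] [669. 127.]
```

Emit:
play_rows:
  series:
    - [0.002,0.012,0.001,0,0,0,0.031]
    - [0.001,0.01,0,0,0,0,0.031]
    - [0,0,0,0,0,0,0.031]

```text
clock: 10.45
position: [511.3, -101.2, 140.3]
ee_rot: [-0.018, -0.705, 0.706, -0.07]
contact_force: [-0.2, -0.3, 0.2]
gripper_width: 30.8
```

Emit:
play_rows:
  series:
    - [0,0.004,0,0,0,0,0.031]
    - [0,0.003,0,0,0,0,0.031]
    - [0,0,0,0,0,0,0.031]

```text
clock: 10.75
position: [513.5, -101.0, 134.8]
ee_rot: [-0.019, -0.705, 0.706, -0.071]
contact_force: [-0.0, 0.1, -0.0]
gripper_width: 31.6
```

Emit:
play_rows:
  series:
    - [0.007,-0.001,0,0,0,-0.02,0.031]
    - [0,0,0,0,0,0,0.031]

```text
clock: 10.95
position: [506.0, -101.6, 135.1]
ee_rot: [-0.012, -0.705, 0.706, -0.064]
contact_force: [1.0, 1.0, -0.6]
gripper_width: 30.8
```

```bash
python3 -c "
from h import *
st()
from bench import read_state
p=read_state()['position'];print('xs',.997*p[0]+.076*p[1],'ys',-.076*p[0]+.997*p[1])"
```

```text
10.95 [ 506.  -101.6  135.1] F [ 1.   1.  -0.6] w 30.8
[[-0.992  0.107  0.073]
 [-0.073  0.001 -0.997]
 [-0.106 -0.994  0.006]]
xs 496.7474472563612 ys -139.70905152906863
```

Emit:
play_rows:
  series:
    - [0.0005,0.004,0,0,0,0,0.031]
    - [0.0005,0.004,0,0,0,0,0.031]
    - [0,0,0,0,0,0,0.031]

```text
clock: 11.25
position: [506.4, -101.7, 127.2]
ee_rot: [-0.012, -0.705, 0.707, -0.064]
contact_force: [-0.6, 0.4, 2.3]
gripper_width: 31.2
```

Emit:
play_rows:
  series:
    - [0.0005,0.003,0,0,0,0,0.031]
    - [0,0,0,0,0,0,0.031]

```text
clock: 11.45
position: [506.4, -101.7, 124.4]
ee_rot: [-0.012, -0.705, 0.707, -0.065]
contact_force: [-1.7, 0.7, 3.8]
gripper_width: 31.0
```

Emit:
play_rows:
  series:
    - [0.0005,0.003,0,0,0,0,0.031]
    - [0,0.002,0,0,0,0,0.031]
    - [0,0.001,0,0,0,0,0.031]

```text
clock: 11.75
position: [506.5, -101.8, 118.8]
ee_rot: [-0.012, -0.705, 0.707, -0.065]
contact_force: [-1.7, -0.1, 5.8]
gripper_width: 31.0
```

Emit:
play_rows:
  series:
    - [0,0.001,-0.004,0,0,0,0.031]
    - [0,0.001,-0.004,0,0,0,0.031]
    - [0,0.001,-0.004,0,0,0,0.031]

```text
clock: 12.05
position: [507.6, -93.7, 118.7]
ee_rot: [-0.012, -0.702, 0.709, -0.067]
contact_force: [-1.7, -7.8, 6.9]
gripper_width: 31.1
```

Emit:
play_rows:
  series:
    - [0,0.001,-0.004,0,0,0,0.031]
    - [0,0.001,-0.004,0,0,0,0.031]
    - [0,0.001,-0.004,0,0,0,0.031]

```text
clock: 12.35
position: [507.9, -86.8, 118.7]
ee_rot: [-0.011, -0.698, 0.712, -0.069]
contact_force: [-1.1, -8.1, 7.9]
gripper_width: 31.0
```

Emit:
play_rows:
  series:
    - [0.0005,0.001,-0.005,-0.008,0,0,0.031]
    - [0,0.001,-0.005,-0.008,0,0,0.031]
    - [0,0.001,-0.005,-0.006,0,0,0.031]
    - [0,0.001,-0.005,-0.006,0,0,0.031]

```text
clock: 12.75
position: [507.9, -73.6, 118.7]
ee_rot: [-0.009, -0.704, 0.706, -0.072]
contact_force: [-1.5, -8.9, 8.6]
gripper_width: 30.8
```

Emit:
play_rows:
  series:
    - [0,0.001,-0.005,-0.006,0,0,0.031]
    - [0,0.001,-0.005,-0.006,0,0,0.031]

```text
clock: 12.95
position: [507.9, -67.1, 118.7]
ee_rot: [0.008, 0.706, -0.704, 0.073]
contact_force: [-1.1, -8.8, 6.7]
gripper_width: 31.1
```

Emit:
play_rows:
  series:
    - [0.001,0.001,-0.005,-0.004,0,0,0.031]
    - [0.001,0.001,-0.005,-0.004,0,0,0.031]

```text
clock: 13.15
position: [507.4, -60.5, 118.8]
ee_rot: [0.008, 0.707, -0.703, 0.075]
contact_force: [0.8, -7.8, 5.6]
gripper_width: 30.7
```

Emit:
play_rows:
  series:
    - [0,0.001,-0.005,-0.004,0,0,0.031]
    - [0,0.001,-0.005,-0.004,0,0,0.031]

```text
clock: 13.35
position: [507.2, -59.1, 119.1]
ee_rot: [0.007, 0.705, -0.705, 0.075]
contact_force: [4.6, -32.7, 4.0]
gripper_width: 30.7
```

Emit:
play_rows:
  series:
    - [0,-0.001,-0.002,0,0,0,0.031]
    - [0,-0.008,-0.001,0,0,0,0.031]
    - [0,-0.01,0,0,0,0,0.031]
    - [0,0,0,0,0,0,0.031]

```text
clock: 13.75
position: [505.5, -60.4, 137.9]
ee_rot: [-0.009, -0.704, 0.706, -0.074]
contact_force: [0.1, 0.1, -0.5]
gripper_width: 30.8
```

Emit:
play_rows:
  series:
    - [0,0,0.01,0,0,0,0.031]
    - [0,-0.03,0,0,0,0,0.031]
    - [0,-0.04,0,0,0,0,0.031]
    - [0.02,-0.03,-0.03,0,0,0,0.031]
    - [0,0,-0.04,0,0,-0.1,0.031]
    - [0,0,-0.03,0,0,0,0.031]
    - [0,0,0,0,0,0,0.031]

```text
clock: 14.45
position: [461.9, 28.0, 236.9]
ee_rot: [0.029, -0.705, 0.708, -0.035]
contact_force: [0.5, 0.0, 0.0]
gripper_width: 31.0
```

```bash
python3 - <<'E'
from h import *
import cv2
st();snap('wrist','wrist6');snap('scene','scene6');snap('side','side6')
W=lambda xs,ys,z:np.array([.997*xs-.076*ys,.076*xs+.997*ys,z])
for f in ['wrist6','scene6','side6']:
    print(f,*[(n,proj(f,W(*q)).round(1)) for n,q in dict(tab0=(520,-119,145),tab36=(520,-83,145),padup=(464,-152,126),paddn=(464,-152,117)).items()])
a=cv2.imread('pics/wrist6.png')
b=cv2.imread('pics/scene6.png')[150:280,280:420];c=cv2.imread('pics/side6.png')[150:260,290:380]
a=a[:230,180:480]
cv2.imwrite('pics/m6.png',np.hstack([cv2.resize(a,(476,365)),cv2.resize(b,(324,365))])[:, :])
A=np.vstack([cv2.imread('pics/m6.png'),np.hstack([cv2.resize(c,(290,235),interpolation=2),np.zeros((235,510,3),np.uint8)])])
cv2.imwrite('pics/m6.png',A)
E
```

```text
14.45 [461.9  28.  236.9] F [0.5 0.  0. ] w 31.0
[[-0.996  0.009  0.09 ]
 [-0.09  -0.004 -0.996]
 [-0.009 -1.     0.004]]
wrist6 ('tab0', array([242.8,  45.6])) ('tab36', array([245.8, 100.5])) ('padup', array([3.25e+02, 3.00e-01])) ('paddn', array([325.,   4.]))
scene6 ('tab0', array([355.3, 206.5])) ('tab36', array([344.6, 199. ])) ('padup', array([342.8, 231.1])) ('paddn', array([342.7, 234.9]))
side6 ('tab0', array([331.5, 164.7])) ('tab36', array([328.5, 172.2])) ('padup', array([356.1, 167.5])) ('paddn', array([355.9, 170.6]))
```

View pics/m6.png

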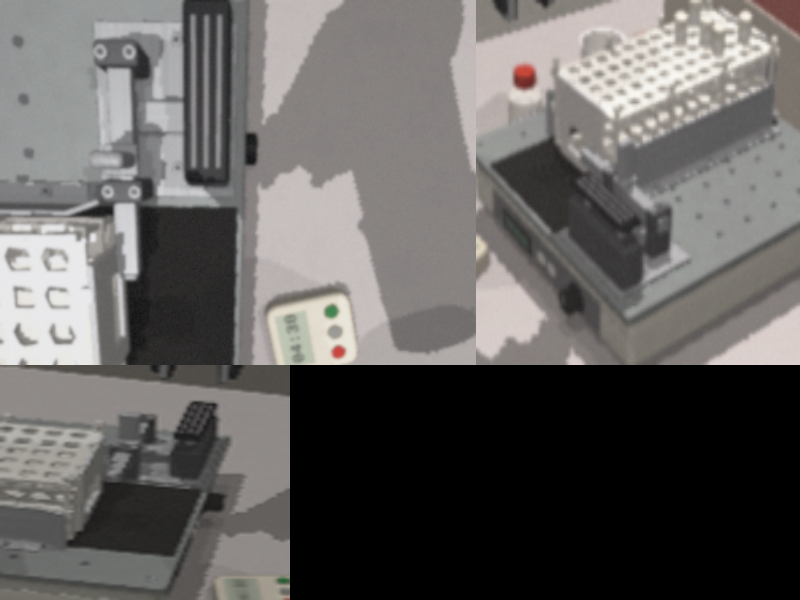

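```bash
python3 - <<'E'
from h import *
import cv2
for n,(y,x,h,w) in {'scene':(208,322,28,30),'side':(158,346,22,16)}.items():
    a=cv2.imread(f'pics/{n}3.png',0)[y:y+h,x:x+w];b=cv2.imread(f'pics/{n}6.png',0)[y-8:y+h+8,x-8:x+w+8]
    r=cv2.matchTemplate(b,a,cv2.TM_CCOEFF_NORMED);print(n,cv2.minMaxLoc(r)[1:],"no shift=(8,8)")
E
```

```text
scene (0.847496747970581, (0, 16), (8, 8)) no shift=(8,8)
side (0.8922734260559082, (0, 0), (8, 8)) no shift=(8,8)
```

```bash
python3 -c "
from bench import *
print(job_done())"
```

```text
the job is handed in; nothing more can be done
None
```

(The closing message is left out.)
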